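# Stack the specimen sieves on the shaker

## Task

Build the sieve stack on the shaker's steel catch pan, one piece at a time from the bottom up: first the blue sieve (finest mesh), then the yellow, then the red (coarsest), and last the aluminium cover on top. Each piece must be set down, not dropped, and nest fully and level in the one below; leave everything released and at rest. Do not knock over or shift the amber jar, the white dish or the green slide box.

Things in the scene. Friction and masses are not known exactly. Their poses are not given: they have to be found in the camera images.
- shaker: Fixed target: grey round shaker base, 100 mm in diameter, 16 mm high, with an open steel catch pan in its middle (outside 60 mm, bore 54 mm in diameter; rim 44 mm, inner floor 22 mm above the table). Origin: centre of the underside, on the table; z up. A sieve nested in the pan has its origin 38 mm above this one.
- sieve_blue: Blue sieve, finest steel mesh. Loose, round, 90 g, 34 mm high: frame 60 mm in diameter from 6 mm height to the rim; below it a spigot, 50 mm tapering to 44 mm at the foot, on which it stands. Open top, bore 54 mm, 20 mm deep. Origin: centre of the very bottom; z up. Nested, the spigot sits in the bore below (2 mm play all round), frame on rim.
- sieve_yellow: Yellow sieve, medium steel mesh. Loose, round, 90 g, 34 mm high: frame 60 mm in diameter from 6 mm height to the rim; below it a spigot, 50 mm tapering to 44 mm at the foot, on which it stands. Open top, bore 54 mm, 20 mm deep. Origin: centre of the very bottom; z up. Nested, the spigot sits in the bore below (2 mm play all round), frame on rim. Origin then 28 mm above that of the sieve below.
- sieve_red: Red sieve, coarsest steel mesh. Loose, round, 90 g, 34 mm high: frame 60 mm in diameter from 6 mm height to the rim; below it a spigot, 50 mm tapering to 44 mm at the foot, on which it stands. Open top, bore 54 mm, 20 mm deep. Origin: centre of the very bottom; z up. Nested, the spigot sits in the bore below (2 mm play all round), frame on rim. Origin then 28 mm above that of the sieve below.
- cover: Loose aluminium cover, 70 g. Spigot below as on the sieves (6 mm long, 50 mm tapering to 44 mm), disc 60 mm in diameter from 6 to 12 mm height, neck 14 mm in diameter from 12 to 18 mm, round black knob 22 mm in diameter from 18 to 40 mm (top), all on the axis. Origin: centre of the very bottom; z up. Nested, its origin lies 28 mm above that of the sieve below.
- jar: Bystander: amber glass specimen jar with white cap and paper label, 44 mm in diameter, 65 mm high. Origin: centre of its underside. Loose; leave alone.
- dish: Bystander: open white ceramic dish, 70 mm in diameter at the rim, 30 mm high. Origin: centre of its underside. Loose; leave alone.
- slidebox: Bystander: closed green plastic slide box with a small white catch, 82 x 58 x 32 mm high (long side along its x). Origin: centre of its underside. Loose; leave alone.

How it is judged:
On the way, in this order (a step that is already met when the one before it is completed fails the run):
1. the blue sieve is nested in the catch pan and released (horizontal distance between sieve_blue and shaker below 0.006 m and z of sieve_blue in the frame of shaker between 0.034 and 0.041 m and angle between sieve_blue's own z axis and vertical below 0.08 rad and contact force between the fingers and sieve_blue below 0.2 N), for 0.2 s.
2. the yellow sieve is nested in the blue sieve and released (horizontal distance between sieve_yellow and sieve_blue below 0.006 m and z of sieve_yellow in the frame of sieve_blue between 0.024 and 0.031 m and angle between sieve_yellow's own z axis and vertical below 0.08 rad and contact force between the fingers and sieve_yellow below 0.2 N), for 0.2 s.
3. the red sieve is nested in the yellow sieve and released (horizontal distance between sieve_red and sieve_yellow below 0.006 m and z of sieve_red in the frame of sieve_yellow between 0.024 and 0.031 m and angle between sieve_red's own z axis and vertical below 0.08 rad and contact force between the fingers and sieve_red below 0.2 N), for 0.2 s.
4. the cover is nested in the red sieve and released (horizontal distance between cover and sieve_red below 0.006 m and z of cover in the frame of sieve_red between 0.024 and 0.031 m and angle between cover's own z axis and vertical below 0.08 rad and contact force between the fingers and cover below 0.2 N), for 0.2 s.
At the end, for the whole second after the job is handed in: On the shaker, bottom up: pan, blue, yellow, red, cover; each within 6 mm of the axis below, seated to +3/-4 mm, tilt under 0.08 rad, at rest (0.02 m/s), released; jar, dish and slide box upright (0.2 rad), within 20 mm of their start (horizontal distance between sieve_blue and shaker below 0.006 m and z of sieve_blue in the frame of shaker between 0.034 and 0.041 m and angle between each of sieve_blue, sieve_yellow, sieve_red, cover's own z axis and vertical below 0.08 rad and horizontal distance between sieve_yellow and sieve_blue below 0.006 m and z of sieve_yellow in the frame of sieve_blue between 0.024 and 0.031 m and horizontal distance between sieve_red and sieve_yellow below 0.006 m and z of sieve_red in the frame of sieve_yellow between 0.024 and 0.031 m and horizontal distance between cover and sieve_red below 0.006 m and z of cover in the frame of sieve_red between 0.024 and 0.031 m and linear speed of each of sieve_blue, sieve_yellow, sieve_red, cover below 0.02 m/s and distance of each of jar, dish, slidebox from where it was at the start of the episode below 0.02 m and angle between each of jar, dish, slidebox's own z axis and vertical below 0.2 rad); the robot touches nothing.
It fails at once if the jar is knocked over or shifted by more than 20 mm (distance of jar from where it was at the start of the episode above 0.02 m or angle between jar's own z axis and vertical above 0.3 rad).
It fails at once if the dish is knocked over or shifted by more than 20 mm (distance of dish from where it was at the start of the episode above 0.02 m or angle between dish's own z axis and vertical above 0.3 rad).
It fails at once if the slide box is knocked over or shifted by more than 20 mm (distance of slidebox from where it was at the start of the episode above 0.02 m or angle between slidebox's own z axis and vertical above 0.3 rad).
It fails at once if a sieve or the cover is dropped: out of the fingers and falling faster than 0.7 m/s (about 25 mm) ((contact force between anything else and sieve_blue below 0.01 N and linear speed of sieve_blue above 0.7 m/s) or (contact force between anything else and sieve_yellow below 0.01 N and linear speed of sieve_yellow above 0.7 m/s) or (contact force between anything else and sieve_red below 0.01 N and linear speed of sieve_red above 0.7 m/s) or (contact force between anything else and cover below 0.01 N and linear speed of cover above 0.7 m/s)).
It also fails if it takes over 102 s, if anything falls off the work surface, if the arm or the gripper's body presses on something with over 40 N, if the wrist force passes 120 N, or if a joint passes its speed limit or range.

## Robot

A 6-joint arm with a two-finger parallel gripper is mounted at the origin on the work surface. World frame = base frame: x ahead of the robot, y to its left, z up, the work surface at z = 0. Lengths are in m, angles in rad, forces in N, time in s.
With the tool pointing down it reaches from about 0.375 to 0.975 m from the base axis. Payload 3.8 kg.
Tool frame: the origin (TCP) lies midway between the tips of the shut fingers; the grasp point (between the pads) lies 19 mm behind it; z points along the fingers, y is the line along which they close (so a half turn about z gives the same grasp; the last joint's range is limited). The gripper opens to 85 mm and grips with 20 to 120 N. Pads are 22 mm wide; open, the fingers measure 114 mm over their backs; the gripper's body (76 mm by 85 mm) begins 54 mm behind the grasp point. The pads swing forward as they close: fully open they stand 13 mm farther back than shut.
Start: joints at [1.195, 0.264, 1.604, -0, 1.274, -0.037], TCP at [0.224, 0.637, 0.231] pointing down, gripper open.
Joint ranges: [-2.63, 2.63], [-0.94, 2.18], [0.31, 2.57], [-1.31, 4.45], [0, 2.66], [-2.55, 2.55]. Speed limits (rad/s): [2.57, 2.57, 3.14, 3.14, 3.14, 3.14].

## Interface

Orientations are given as a rotation vector (axis times angle).
In Python, from workcell import bot gives the robot as it stands.
- The arm moves only by the tool step_arm, never from a script. Its argument "motion" is a list of rows, each a list of 5 numbers: the finger opening in cm, from 0 to 8.54, then the shift along the tool's x, y, z in cm, then the turn about the tool's z in degrees. In form: [[claw, dx, dy, dz, twist], ...]. A call has 1 to 20 rows; each row is the pose to reach, as a shift and turn from the pose commanded when the call began, along the tool's axes at that moment; what a row does not reach only later rows make up. A row lasts 1/10 s, in which the tool goes at most 50 mm and 8.59 degrees, less where a joint would pass 70% of its speed; a pose out of reach is approached as far as the arm can. A call with a gripper value outside its range is refused whole. The fingers move at their own pace and stop on an object; "force" is the grip in N (left out, the last holds). Time passes only in rows, so rows that repeat a pose let the fingers close. It gives the time, the measured TCP pose, the force, the opening and the grip force at its end, in the units of the state.
- bot.read_state(): the state, without advancing time (a new reading comes with each control period).
- bot.read_camera(name): name is "scene" or "top" or "wrist"; returns (picture, depth): 420x560x3 uint8, red, green, blue; 420x560 float32, m along the optical axis (not along the pixel's ray), 0 where there is no reading.
- bot.calibration(name): a dict with "mtx" (3x3 intrinsics, pixels), "origin" and "orientation" of the camera in the world; the wrist camera has in their place "T_tool_cam" (4x4, takes a point from camera to tool coordinates, whose origin is the TCP and whose axes are the flange's). Camera axes: x right, y up, looking along -z (the intrinsics and any distortion apply to the point x, -y, -z); pixel columns grow to the right and rows downward; lengths in m; the calibration is good to about 2 mm. The wrist camera is an equidistant fisheye: a pixel r from the principal point sees the ray r / f radians off the axis. A picture is of the moment at which its call begins: read the wrist's pose just before it. calibration takes no time and is no camera call.
- bot.finish_job(): hands the job in; it is judged then, once.
The state is a dict: "time": time; "q": joint angles; "joint_vel": joint speeds; "joint_torque": joint torques, N m; "tool_pos": TCP position; "tcp_rot": TCP orientation; "wrist_force": force on the tool from outside, world axes, zero at the start; "torque": the same for the moment, N m; "width": opening from 0.0 (shut) to 1.0 (fully open); "grip_force": force on a finger pad.
Only numpy, scipy, OpenCV 4.12 (cv2) and the standard library are available. Lean on these libraries where they do the work, as an engineer would, in place of code of your own. Each camera call takes 0.05 s, during which the arm holds its last target. There are 200 camera calls.

## Working session

There is one attempt and no reset: what is moved stays moved. The work goes in short steps, Python scripts to look and compute and a tool call to move; the robot and the scene stay as the last step left them, time stands still between calls to the robot, and variables do not carry over. Pictures are saved under pics/ and viewed, at most 14 in all, crops included, and the job is handed in when it is done.

Besides the shell and the picture viewer there is one more tool, called as name([rows], argument=value, ...), one row to a line, values as JSON. step_arm: Moves the arm, as the interface text tells. Its arguments: {"type":"object","properties":{"motion":{"type":"array","items":{"type":"array","items":{"type":"number"}}},"force":{"type":"number"}},"required":["motion"]}

```bash
mkdir -p pics
cat > h.py <<'E'
import numpy as np, cv2
from workcell import bot
from scipy.spatial.transform import Rotation as R
def cam(name):
    p,d=bot.read_camera(name); return p,d,bot.calibration(name)
def world(c,d,u,v):
    K=np.array(c['mtx']); z=d
    p=np.stack([(u-K[0,2])/K[0,0]*z,-(v-K[1,2])/K[1,1]*z,-z],-1)
    o=np.array(c['orientation'],float)
    M=R.from_rotvec(o).as_matrix() if o.size==3 else o.reshape(3,3)
    return p@M.T+np.array(c['origin'])
E
python3 - <<'E'
from h import *
for n in('top','scene'):
    p,d,c=cam(n); print(n,c); cv2.imwrite(f'pics/{n}0.png',p[:,:,::-1]); np.savez(f'{n}0.npz',p=p,d=d)
print(bot.calibration('wrist')); print(bot.read_state())
E
```

```text
top {'mtx': array([[476.67413893,   0.        , 278.77902212],
       [  0.        , 476.67413893, 213.71323371],
       [  0.        ,   0.        ,   1.        ]]), 'origin': array([0.44884416, 0.00362731, 0.97911968]), 'orientation': array([ 0.10878481, -0.10509611, -1.57004049])}
scene {'mtx': array([[402.56478449,   0.        , 283.05793165],
       [  0.        , 402.56478449, 206.64051918],
       [  0.        ,   0.        ,   1.        ]]), 'origin': array([ 0.82895323, -0.34188753,  0.667957  ]), 'orientation': array([0.61015061, 0.21475661, 0.63494618])}
{'mtx': array([[325.1922621 ,   0.        , 277.79860801],
       [  0.        , 325.1922621 , 213.81442181],
       [  0.        ,   0.        ,   1.        ]]), 'T_tool_cam': array([[ 1.10524756e-04,  9.52355817e-01,  3.04989156e-01,
         7.82628387e-02],
       [ 9.99999261e-01,  2.63920058e-04, -1.18650276e-03,
        -8.23578279e-05],
       [-1.21046556e-03,  3.04989062e-01, -9.52355084e-01,
        -1.42338038e-01],
       [ 0.00000000e+00,  0.00000000e+00,  0.00000000e+00,
         1.00000000e+00]])}
{'time': 0.1, 'q': array([ 1.19509729e+00,  2.64691435e-01,  1.60525625e+00,  1.30130782e-05,
        1.27373796e+00, -3.68929482e-02]), 'joint_vel': array([-1.77621706e-04, -2.24317161e-03, -4.25481082e-03,  9.38388511e-04,
        5.69176497e-05, -1.72500984e-04]), 'joint_torque': array([ 9.72065573e-05, -5.16700530e+01, -3.68592453e+01, -2.36440593e-05,
        6.11861207e-03,  3.55131237e-05]), 'tool_pos': array([0.22408667, 0.63599535, 0.23006721]), 'tcp_rot': array([-0.52958489, -3.09618538,  0.0032135 ]), 'wrist_force': array([ 0.25235703,  0.08264991, -0.05656576]), 'torque': array([ 0.01457782, -0.00774819, -0.02181255]), 'grip_force': 0.0, 'width': 1.0019433766533459}
```

View pics/top0.png

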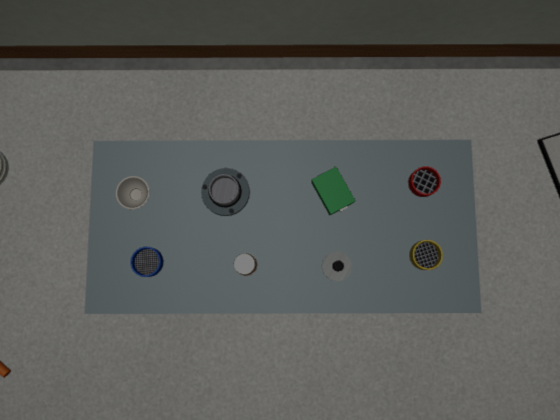

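View pics/scene0.png

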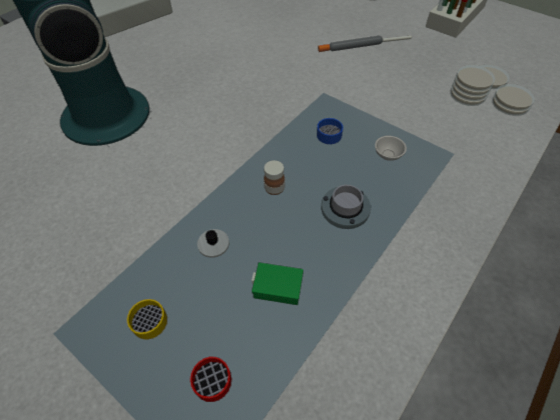

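The top view shows blue at (147,261), the pan at (225,191), yellow at (427,255), red at (425,181) and the cover at (338,266). The bystanders are the dish at (132,192), jar at (245,264) and box at (333,190). The scene view agrees.

```bash
cat >> h.py <<'E'
def toworld_plane(c,uv,z):
    uv=np.asarray(uv,float); a=world(c,np.ones(len(uv)),uv[:,0],uv[:,1]); o=np.array(c['origin']); r=a-o
    return o+r*((z-o[2])/r[:,2])[:,None]
E
python3 - <<'E'
from h import *
f=np.load('top0.npz'); p,d=f['p'],f['d']; c=bot.calibration('top')
v,u=np.mgrid[:420,:560]; W=world(c,d,u,v)
print('table z',np.median(W[300,100:450,2]))
for n,(x,y),zt in [('blue',(147,261),.034),('shaker',(225,191),.044),('yellow',(427,255),.034),('red',(425,181),.034),('coverdisc',(338,266),.012),('knob',(338,266),.04),('dish',(132,192),.03),('jar',(245,264),.065),('box',(333,190),.032)]:
    s=(slice(y-30,y+30),slice(x-30,x+30)); w=W[s]
    m=(abs(w[...,2]-zt)<.005); q=w[m][:,:2].astype(np.float32)
    if len(q)<5: print(n,'few');continue
    cc,r=cv2.minEnclosingCircle(q); b=cv2.minAreaRect(q)
    print(n,np.round(cc,4),'r',round(r,4),'n',len(q),'z',np.median(w[m][:,2]).round(4), 'box' ,np.round(b[1],3),round(b[2],1))
E
```

```text
table z 0.0003946901302214756
blue [0.4846 0.2712] r 0.0303 n 161 z 0.0325 box [0.059 0.059] 72.7
shaker [0.6284 0.1169] r 0.0299 n 152 z 0.0431 box [0.058 0.059] 89.7
yellow [ 0.4973 -0.2874] r 0.0305 n 157 z 0.0331 box [0.058 0.059] 42.8
red [ 0.6463 -0.2913] r 0.0306 n 163 z 0.0331 box [0.058 0.059] 45.9
coverdisc [ 0.462  -0.1124] r 0.0436 n 582 z 0.0115 box [0.059 0.083] 54.7
knob [ 0.4749 -0.1102] r 0.0109 n 96 z 0.039 box [0.02 0.02] 2.2
dish [0.6241 0.303 ] r 0.035 n 246 z 0.0288 box [0.067 0.067] 89.6
jar [0.4787 0.073 ] r 0.0199 n 340 z 0.0642 box [0.038 0.038] 1.8
box [ 0.6278 -0.1033] r 0.0489 n 1158 z 0.0314 box [0.086 0.059] 28.0
```

step_arm([
  [8.5,-4,-3,1,-6],
  [8.5,-8,-6,2,-12],
  [8.5,-12,-8.5,3,-19.4],
  [8.5,-16,-11,4,-19.4],
  [8.5,-20,-14,5,-19.4],
  [8.5,-24,-17,6,-19.4],
  [8.5,-28,-20,7,-19.4],
  [8.5,-32,-23,8,-19.4],
  [8.5,-35,-25,8,-19.4],
  [8.5,-36.7,-25.8,8,-19.4],
  [8.5,-36.7,-25.8,8,-19.4],
  [8.5,-36.7,-25.8,8,-19.4],
], force=40)

```text
time: 1.3
tool_pos: [0.4845, 0.2711, 0.1509]
tcp_rot: [-0.002, -3.141, -0.0]
wrist_force: [-0.3, 0.7, 0.3]
width: 0.994
grip_force: 0.0
```

```bash
cat >> h.py <<'E'
def wrist(name):
    s=bot.read_state(); p,d=bot.read_camera('wrist'); c=bot.calibration('wrist'); K=np.array(c['mtx']); T=np.array(c['T_tool_cam'])
    cv2.imwrite(f'pics/{name}.png',p[:,:,::-1])
    v,u=np.mgrid[:420,:560]; x=(u-K[0,2])/K[0,0]; y=(v-K[1,2])/K[1,1]; r=np.hypot(x,y)+1e-9
    k=np.tan(np.minimum(r,1.4))/r
    P=np.stack([x*k*d,-y*k*d,-d],-1)@T[:3,:3].T+T[:3,3]
    W=P@R.from_rotvec(s['tcp_rot']).as_matrix().T+s['tool_pos']
    W[d<=0]=np.nan
    return s,p,d,W
def circ(W,xy,zt,rad=.05,tol=.004):
    m=(abs(W[...,2]-zt)<tol)&(np.hypot(W[...,0]-xy[0],W[...,1]-xy[1])<rad)
    q=W[m]
    if len(q)<8: return None,len(q)
    cc,r=cv2.minEnclosingCircle(q[:,:2].astype(np.float32)); return np.round(cc,4),round(r,4),len(q),np.median(q[:,2]).round(4)
E
python3 - <<'E'
from h import *
s,p,d,W=wrist('w1'); print(s['tool_pos'],s['tcp_rot']); print(circ(W,(.4846,.2712),.034)); print(circ(W,(.6284,.1169),.044))
E
```

```text
[0.48445715 0.27110696 0.15091661] [-2.46461611e-03 -3.14055987e+00 -1.32219344e-04]
(array([0.483 , 0.2718]), 0.0301, 807, np.float64(0.0335))
(array([0.6033, 0.102 ]), 0.006, 23, np.float64(0.043))
```

View pics/w1.png

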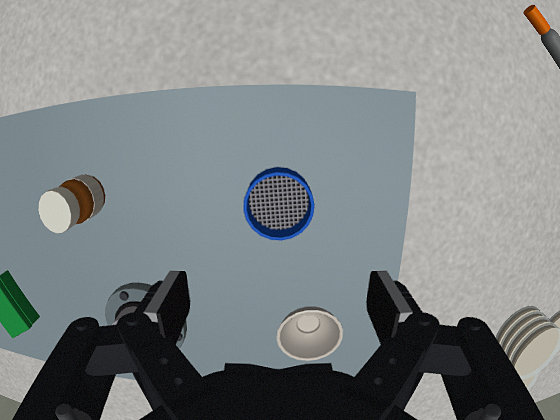

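The wrist view shows the blue sieve at (279,204), centred between the fingers. It agrees with the top camera within 1.6 mm, so I descend and grip.

step_arm([
  [8.5,0,0,4,0],
  [8.5,0.05,0.05,8,0],
  [8.5,0.05,0.05,11,0],
  [8.5,0.05,0.05,13.5,0],
  [8.5,0.05,0.05,14.9,0],
  [8.5,0.05,0.05,14.9,0],
  [5.5,0.05,0.05,14.9,0],
  [5.5,0.05,0.05,14.9,0],
  [5.5,0.05,0.05,14.9,0],
  [5.5,0.05,0.05,14.9,0],
  [5.5,0.05,0.05,14.9,0],
  [5.5,0.05,0.05,14.9,0],
], force=40)

```text
time: 2.55
tool_pos: [0.4859, 0.2729, 0.0044]
tcp_rot: [0.001, 3.138, 0.003]
wrist_force: [-1.5, 1.8, 7.0]
width: 0.69
grip_force: 43.7
```

step_arm([
  [5.5,0,0,-1,0],
  [5.5,0,0,-3,0],
  [5.5,0,0,-6,0],
  [5.5,0,0,-9,0],
  [5.5,0,0,-12,0],
  [5.5,0,0,-14,0],
  [5.5,0,0,-15,0],
  [5.5,0,0,-15,0],
  [5.5,0,0,-15,0],
])

```text
time: 3.45
tool_pos: [0.4836, 0.2714, 0.1514]
tcp_rot: [-0.001, -3.14, 0.001]
wrist_force: [-0.3, 0.0, -1.9]
width: 0.697
grip_force: 43.6
```

Run:
```python
from h import *
s,p,d,W=wrist('w2'); print(s['tool_pos'],s['tcp_rot'],s['wrist_force'])
h=cv2.cvtColor(p,cv2.COLOR_RGB2HSV); m=(h[...,0]>105)&(h[...,0]<130)&(h[...,1]>120)&(h[...,2]>60)
q=W[m]; q=q[np.isfinite(q[:,0])]; q=q[np.hypot(*(q[:,:2]-s['tool_pos'][:2]).T)<.06]
print(len(q), np.percentile(q[:,2],[2,50,98])); t=q[q[:,2]>np.percentile(q[:,2],98)-.004]; print(cv2.minEnclosingCircle(t[:,:2].astype(np.float32)))
```

```text
[0.48357447 0.27137694 0.15142569] [-5.03210285e-04 -3.14038564e+00  1.05966783e-03] [-2.76830350e-01  9.50848672e-04 -1.89570336e+00]
8193 [0.15741296 0.1748813  0.18146579]
((0.4815342426300049, 0.27126839756965637), 0.030558675527572632)
```

View pics/w2.png

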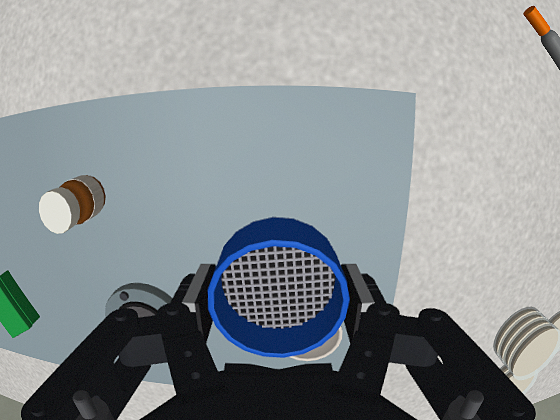

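Blue is held level, with its rim at about z 0.181. Next I carry it just past the shaker so the wrist camera can see the pan.

step_arm([
  [5.5,-2,-1.5,0,0],
  [5.5,-5,-4,0,0],
  [5.5,-8,-6,0,0],
  [5.5,-11,-8,0,0],
  [5.5,-14,-10,0,0],
  [5.5,-17,-12,0,0],
  [5.5,-20,-14,0,0],
  [5.5,-21.6,-15.4,0,0],
  [5.5,-21.6,-15.4,0,0],
  [5.5,-21.6,-15.4,0,0],
])

```text
time: 4.5
tool_pos: [0.699, 0.1173, 0.1497]
tcp_rot: [-0.002, -3.137, 0.0]
wrist_force: [0.5, -0.3, -1.9]
width: 0.697
grip_force: 43.6
```

Run:
```python
from h import *
s,p,d,W=wrist('w3'); print(s['tool_pos'],s['tcp_rot']); print(circ(W,(.6284,.1169),.044,.04))
```

```text
[0.69901389 0.11730564 0.14974348] [-2.04883047e-03 -3.13739695e+00  2.75325367e-04]
(array([0.6274, 0.1178]), 0.0302, 978, np.float64(0.0435))
```

View pics/w3.png

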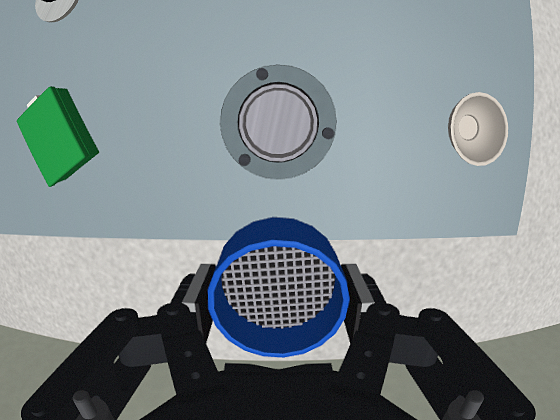

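The pan shows at (278,122) and the sieve hangs level. Now I place it.

step_arm([
  [5.5,2.5,0,0,0],
  [5.5,5,0,0,0],
  [5.5,7,0,0,0],
  [5.5,7,0,3,0],
  [5.5,7,0,6,0],
  [5.5,7,0,8.5,0],
  [5.5,7,0,9.2,0],
  [5.5,7,0,9.2,0],
  [5.5,7,0,9.6,0],
  [5.5,7,0,10,0],
  [5.5,7,0,10.3,0],
  [5.5,7,0,10.6,0],
  [5.5,7,0,10.7,0],
  [5.5,7,0,10.7,0],
  [5.5,7,0,10.7,0],
])

```text
time: 6.05
tool_pos: [0.6303, 0.1178, 0.0453]
tcp_rot: [0.0, 3.141, 0.0]
wrist_force: [0.6, 0.1, -1.6]
width: 0.698
grip_force: 43.6
```

step_arm([
  [5.5,0.05,0,0.15,0],
  [5.5,0.05,0,0.25,0],
  [5.5,0.05,0,0.3,0],
  [5.5,0.05,0,0.3,0],
])

```text
time: 6.45
tool_pos: [0.6297, 0.1178, 0.0425]
tcp_rot: [-0.0, -3.141, 0.0]
wrist_force: [-1.4, -0.6, 0.6]
width: 0.699
grip_force: 43.7
```

step_arm([
  [5.5,0,0,0.1,0],
  [5.5,0,0,0.1,0],
  [6.4,0,0,0.1,0],
  [7,0,0,0.1,0],
  [8.5,0,0,0.1,0],
  [8.5,0,0,0.1,0],
  [8.5,0,0,0.1,0],
  [8.5,0,0,0.1,0],
  [8.5,0,0,-2,0],
  [8.5,0,0,-5,0],
  [8.5,0,0,-10,0],
  [8.5,-4,0,-12,0],
  [8.5,-7,0,-12,0],
  [8.5,-7,0,-12,0],
])

```text
time: 7.85
tool_pos: [0.7038, 0.1177, 0.1642]
tcp_rot: [0.001, 3.136, 0.001]
wrist_force: [-0.6, -0.2, -1.3]
width: 0.994
grip_force: 0.0
```

Run:
```python
from h import *
s,p,d,W=wrist('w4'); print(s['tool_pos'],s['tcp_rot'])
print(circ(W,(.6284,.1169),.072,.04))
m=(abs(W[...,2]-.072)<.004)&(np.hypot(W[...,0]-.6275,W[...,1]-.1178)<.035); q=W[m]
print(np.linalg.lstsq(np.c_[q[:,:2]-q[:,:2].mean(0),np.ones(len(q))],q[:,2],rcond=None)[0])
```

```text
[0.70379074 0.11768764 0.16421178] [1.19592127e-03 3.13586449e+00 7.68739521e-04]
(array([0.6275, 0.1179]), 0.0301, 1107, np.float64(0.0715))
[-0.00240638 -0.00109729  0.07143622]
```

Blue is seated: rim at 71.5 mm, level and centred. On to yellow.

step_arm([
  [8.5,2,-4,0,0],
  [8.5,4,-8,0,0],
  [8.5,6,-12,0,0],
  [8.5,8,-16,0,0],
  [8.5,10.5,-20,0,0],
  [8.5,12.5,-24,0,0],
  [8.5,14.5,-28,0,0],
  [8.5,16.5,-32,0,0],
  [8.5,18.5,-36,1,0],
  [8.5,20.8,-39.5,3,0],
  [8.5,20.8,-40.4,6,0],
  [8.5,20.8,-40.4,8,0],
  [8.5,20.8,-40.4,8,0],
  [8.5,20.8,-40.4,8,0],
])

```text
time: 9.3
tool_pos: [0.4904, -0.2852, 0.0816]
tcp_rot: [-0.0, -3.139, -0.002]
wrist_force: [0.4, -0.1, -0.2]
width: 0.995
grip_force: 0.0
```

Run:
```python
from h import *
s,p,d,W=wrist('w5'); print(s['tool_pos'],s['tcp_rot']); print(circ(W,(.4965,-.287),.034,.04))
```

```text
[ 0.49039734 -0.28521072  0.08159774] [-1.97342793e-04 -3.13944152e+00 -2.38408614e-03]
(array([ 0.4954, -0.2872]), 0.0303, 1480, np.float64(0.0335))
```

step_arm([
  [8.5,-0.5,-0.2,2,0],
  [8.5,-0.5,-0.2,4.5,0],
  [8.5,-0.5,-0.2,6.5,0],
  [8.5,-0.5,-0.2,7.6,0],
  [8.5,-0.5,-0.2,7.6,0],
  [5.5,-0.5,-0.2,7.6,0],
  [5.5,-0.5,-0.2,7.6,0],
  [5.5,-0.5,-0.2,7.6,0],
  [5.5,-0.5,-0.2,7.6,0],
  [5.5,-0.5,-0.2,7.6,0],
  [5.5,-0.5,-0.2,7.6,0],
])

```text
time: 10.45
tool_pos: [0.4982, -0.2891, 0.0083]
tcp_rot: [0.0, 3.139, -0.003]
wrist_force: [0.3, 1.4, 6.7]
width: 0.675
grip_force: 44.0
```

step_arm([
  [5.5,0,0,-1,0],
  [5.5,0,0,-3,0],
  [5.5,0,0,-6,0],
  [5.5,0,0,-9,0],
  [5.5,0,0,-12,0],
  [5.5,0,0,-14,0],
  [5.5,0,0,-16,0],
  [5.5,0,0,-16,0],
  [5.5,0,0,-16,0],
])

```text
time: 11.35
tool_pos: [0.4965, -0.2882, 0.1665]
tcp_rot: [0.0, 3.141, -0.001]
wrist_force: [0.0, 0.4, -0.6]
width: 0.675
grip_force: 43.3
```

```bash
cat >> h.py <<'E'
def held(name,lo=.02,hi=.04):
    s,p,d,W=wrist(name); t=s['tool_pos']; print(t,s['tcp_rot'],s['wrist_force'][2])
    T=np.where(np.isfinite(W),W,9)-t
    m=(np.hypot(T[...,0],T[...,1])<.036)&(T[...,2]>lo)&(T[...,2]<hi)
    h=cv2.cvtColor(p,cv2.COLOR_RGB2HSV); m&=(h[...,1]>120)&(h[...,2]>50)
    q=T[m]; zt=np.percentile(q[:,2],97); q=q[q[:,2]>zt-.003]; c,r=cv2.minEnclosingCircle(q[:,:2].astype(np.float32))
    print('offset',np.round(c,4),r,'rim-TCP z',zt,'origin-TCP',zt-.034)
    print('slope',np.linalg.lstsq(np.c_[q[:,:2],np.ones(len(q))],q[:,2],rcond=None)[0])
E
python3 -c "
from h import *
held('w6')"
```

```text
[ 0.49652303 -0.28818487  0.16648176] [ 4.52922277e-04  3.14100565e+00 -6.01634290e-04] -0.6013413850803287
offset [-0.0021  0.    ] 0.03065483644604683 rim-TCP z 0.026342332352021203 origin-TCP -0.007657667647978799
slope [-0.00366178  0.00132713  0.02520645]
```

step_arm([
  [5.5,-0.5,2,0,0],
  [5.5,-1.5,5,0,0],
  [5.5,-2.5,8.5,0,0],
  [5.5,-3.5,12,0,0],
  [5.5,-4.5,15.5,0,0],
  [5.5,-5.5,19,0,0],
  [5.5,-6.5,22.5,0,0],
  [5.5,-8,26,0,0],
  [5.5,-9,29.5,0,0],
  [5.5,-10.5,33,0,0],
  [5.5,-12,36.5,0,0],
  [5.5,-13,39,0,0],
  [5.5,-13.3,40.6,0,0],
  [5.5,-13.3,40.6,2.5,0],
  [5.5,-13.3,40.6,5,0],
  [5.5,-13.3,40.6,6.5,0],
  [5.5,-13.3,40.6,6.5,0],
  [5.5,-13.3,40.6,6.5,0],
])

```text
time: 13.2
tool_pos: [0.6293, 0.1173, 0.1008]
tcp_rot: [-0.001, -3.14, 0.0]
wrist_force: [0.1, 0.2, -0.3]
width: 0.676
grip_force: 43.3
```

step_arm([
  [5.5,0,0.05,1,0],
  [5.5,0,0.05,1.6,0],
  [5.5,0,0.05,2,0],
  [5.5,0,0.05,2.3,0],
  [5.5,0,0.05,2.5,0],
  [5.5,0,0.05,2.7,0],
  [5.5,0,0.05,2.75,0],
  [5.5,0,0.05,2.75,0],
  [5.5,0,0.05,2.75,0],
])

```text
time: 14.1
tool_pos: [0.6299, 0.1183, 0.0743]
tcp_rot: [0.0, 3.141, 0.0]
wrist_force: [-1.5, 0.5, 3.7]
width: 0.675
grip_force: 43.6
```

step_arm([
  [5.5,0,0,0.05,0],
  [6.3,0,0,0.05,0],
  [7,0,0,0.05,0],
  [8.5,0,0,0.05,0],
  [8.5,0,0,0.05,0],
  [8.5,0,0,0.05,0],
  [8.5,0,0,0.05,0],
  [8.5,0,0,-2,0],
  [8.5,0,0,-5,0],
  [8.5,0,0,-10,0],
  [8.5,-4,0,-12,0],
  [8.5,-7,0,-12,0],
  [8.5,-7,0,-12,0],
])

```text
time: 15.4
tool_pos: [0.7036, 0.1182, 0.1954]
tcp_rot: [0.001, 3.136, 0.001]
wrist_force: [0.1, -0.4, -0.4]
width: 0.994
grip_force: 0.0
```

```bash
cat >> h.py <<'E'
def seat(name,zt):
    s,p,d,W=wrist(name); print(s['tool_pos'],circ(W,(.6275,.1179),zt,.045))
    m=(abs(W[...,2]-zt)<.004)&(np.hypot(W[...,0]-.6275,W[...,1]-.1178)<.036); q=W[m]
    print(np.linalg.lstsq(np.c_[q[:,:2]-q[:,:2].mean(0),np.ones(len(q))],q[:,2],rcond=None)[0])
E
python3 -c "
from h import *
seat('w7',.0995)"
```

```text
[0.70357091 0.11817856 0.19543888] (array([0.6278, 0.1188]), 0.0301, 1087, np.float64(0.0995))
[0.00107266 0.00234138 0.09935585]
```

Yellow is seated. Next, red.

step_arm([
  [8.5,0.5,-4,0,0],
  [8.5,1,-8,0,0],
  [8.5,1.5,-12,0,0],
  [8.5,2,-16,0,0],
  [8.5,2.5,-20,0,0],
  [8.5,3.5,-24,2,0],
  [8.5,4,-28,4,0],
  [8.5,5,-32,6,0],
  [8.5,5.5,-36,8,0],
  [8.5,5.9,-39.5,9,0],
  [8.5,5.9,-40.9,11,0],
  [8.5,5.9,-40.9,11,0],
  [8.5,5.9,-40.9,11,0],
  [8.5,5.9,-40.9,11,0],
])

```text
time: 16.85
tool_pos: [0.6411, -0.2892, 0.0843]
tcp_rot: [-0.002, 3.141, 0.001]
wrist_force: [0.2, 0.6, -0.2]
width: 0.996
grip_force: 0.0
```

Run:
```python
from h import *
s,p,d,W=wrist('w8'); print(s['tool_pos'],s['tcp_rot']); print(circ(W,(.645,-.2906),.034,.04))
```

```text
[ 0.64105944 -0.28915933  0.08425386] [-1.74473137e-03  3.14121536e+00  6.23604524e-04]
(array([ 0.6449, -0.2906]), 0.0302, 1440, np.float64(0.0335))
```

step_arm([
  [8.5,-0.3,-0.1,2,0],
  [8.5,-0.3,-0.1,4.5,0],
  [8.5,-0.3,-0.1,6.5,0],
  [8.5,-0.3,-0.1,7.7,0],
  [8.5,-0.3,-0.1,7.7,0],
  [5.5,-0.3,-0.1,7.7,0],
  [5.5,-0.3,-0.1,7.7,0],
  [5.5,-0.3,-0.1,7.7,0],
  [5.5,-0.3,-0.1,7.7,0],
  [5.5,-0.3,-0.1,7.7,0],
  [5.5,-0.3,-0.1,7.7,0],
])

```text
time: 18.0
tool_pos: [0.645, -0.2924, 0.0086]
tcp_rot: [0.0, 3.139, -0.002]
wrist_force: [0.3, -0.1, 5.3]
width: 0.691
grip_force: 43.5
```

step_arm([
  [5.5,0,0,-1,0],
  [5.5,0,0,-3,0],
  [5.5,0,0,-6,0],
  [5.5,0,0,-9,0],
  [5.5,0,0,-12,0],
  [5.5,0,0,-15,0],
  [5.5,0,0,-17,0],
  [5.5,0,0,-17,0],
  [5.5,0,0,-17,0],
])

```text
time: 18.9
tool_pos: [0.6432, -0.2916, 0.1765]
tcp_rot: [-0.0, -3.141, -0.0]
wrist_force: [-0.0, 0.8, -1.6]
width: 0.689
grip_force: 43.3
```

```bash
python3 -c "
from h import *
held('w9')"
```

```text
[ 0.64321094 -0.29156677  0.17646769] [-3.57332630e-04 -3.14122342e+00 -2.15141179e-04] -1.6325676036293668
offset [0.0006 0.0004] 0.030527248978614807 rim-TCP z 0.025998442615897486 origin-TCP -0.008001557384102517
slope [-0.00531582  0.00183822  0.02482152]
```

step_arm([
  [5.5,0,2,0,0],
  [5.5,0.2,5,0,0],
  [5.5,0.3,8.5,0,0],
  [5.5,0.5,12,0,0],
  [5.5,0.6,15.5,0,0],
  [5.5,0.8,19,0,0],
  [5.5,1,22.5,0,0],
  [5.5,1.1,26,0,0],
  [5.5,1.3,29.5,0,0],
  [5.5,1.4,33,0,0],
  [5.5,1.5,36.5,0,0],
  [5.5,1.6,39.5,0,0],
  [5.5,1.6,41,0,0],
  [5.5,1.6,41,2.5,0],
  [5.5,1.6,41,4.6,0],
  [5.5,1.6,41,4.6,0],
  [5.5,1.6,41,4.6,0],
])

```text
time: 20.65
tool_pos: [0.6266, 0.118, 0.1296]
tcp_rot: [-0.001, -3.139, 0.001]
wrist_force: [0.2, -0.5, -0.4]
width: 0.693
grip_force: 43.4
```

step_arm([
  [5.5,-0.05,0,1,0],
  [5.5,-0.05,0,1.6,0],
  [5.5,-0.05,0,2,0],
  [5.5,-0.05,0,2.3,0],
  [5.5,-0.05,0,2.5,0],
  [5.5,-0.05,0,2.7,0],
  [5.5,-0.05,0,2.85,0],
  [5.5,-0.05,0,2.85,0],
  [5.5,-0.05,0,2.85,0],
])

```text
time: 21.55
tool_pos: [0.6284, 0.1183, 0.1026]
tcp_rot: [0.0, 3.141, 0.0]
wrist_force: [-0.4, -0.4, 0.4]
width: 0.693
grip_force: 43.5
```

step_arm([
  [5.5,0,0,0.1,0],
  [5.5,0,0,0.15,0],
  [5.5,0,0,0.15,0],
])

```text
time: 21.85
tool_pos: [0.6286, 0.1183, 0.1026]
tcp_rot: [0.0, 3.141, 0.0]
wrist_force: [-2.8, -0.3, 8.1]
width: 0.688
grip_force: 44.1
```

Firm contact at the expected height, so I release.

step_arm([
  [6.3,0,0,0,0],
  [7,0,0,0,0],
  [8.5,0,0,0,0],
  [8.5,0,0,0,0],
  [8.5,0,0,0,0],
  [8.5,0,0,0,0],
  [8.5,0,0,-2,0],
  [8.5,0,0,-5,0],
  [8.5,0,0,-10,0],
  [8.5,-4,0,-12,0],
  [8.5,-7,0,-12,0],
  [8.5,-7,0,-12,0],
])

```text
time: 23.05
tool_pos: [0.7019, 0.1181, 0.2221]
tcp_rot: [0.001, 3.137, 0.001]
wrist_force: [0.2, 0.5, -0.2]
width: 1.0
grip_force: 0.0
```

```bash
python3 -c "
from h import *
seat('w10',.1275)"
```

```text
[0.7018674  0.11808898 0.22213383] (array([0.6293, 0.1187]), 0.0301, 1116, np.float64(0.1275))
[-0.00426734  0.00236326  0.12736205]
```

step_arm([
  [8.5,3,-3,0,0],
  [8.5,6,-6,0,0],
  [8.5,9,-9,0,0],
  [8.5,12,-12,0,0],
  [8.5,15,-15,1,0],
  [8.5,18,-18,3,0],
  [8.5,21,-21,6,0],
  [8.5,22.8,-22.8,9,0],
  [8.5,22.8,-22.8,12,0],
  [8.5,22.8,-22.8,12,0],
  [8.5,22.8,-22.8,12,0],
])

```text
time: 24.2
tool_pos: [0.469, -0.1092, 0.1004]
tcp_rot: [-0.0, -3.139, -0.001]
wrist_force: [0.2, -0.9, 1.0]
width: 0.995
grip_force: 0.0
```

Run:
```python
from h import *
s,p,d,W=wrist('w11'); print(s['tool_pos'],s['tcp_rot']); print(circ(W,(.4735,-.1098),.038,.02),circ(W,(.4735,-.1098),.029,.02),circ(W,(.4735,-.1098),.022,.02,.003))
```

```text
[ 0.46895523 -0.1091689   0.10037023] [-3.70797758e-04 -3.13942665e+00 -1.22843365e-03]
(array([ 0.4734, -0.1097]), 0.011, 789, np.float64(0.0396)) (array([ 0.4733, -0.1099]), 0.011, 108, np.float64(0.0288)) (array([ 0.4719, -0.1098]), 0.0106, 58, np.float64(0.0223))
```

View pics/w11.png

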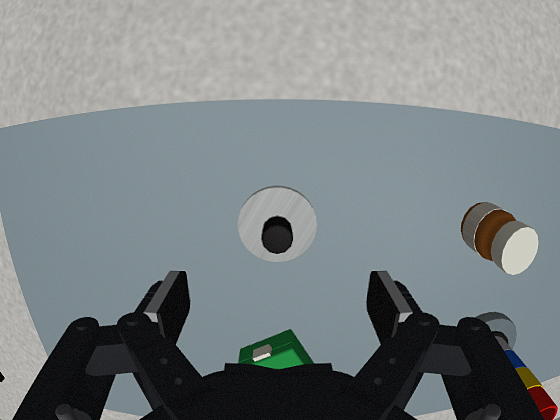

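The cover's knob, at (277,234), is a plain cylinder. I grip it just above the disc.

step_arm([
  [8.5,-0.35,0,3,0],
  [8.5,-0.35,0,6,0],
  [8.5,-0.35,0,7.8,0],
  [8.5,-0.35,0,8.5,0],
  [8.5,-0.35,0,8.5,0],
  [5,-0.35,0,8.5,0],
  [3,-0.35,0,8.5,0],
  [1.7,-0.35,0,8.5,0],
  [1.7,-0.35,0,8.5,0],
  [1.7,-0.35,0,8.5,0],
  [1.7,-0.35,0,8.5,0],
  [1.7,-0.35,0,8.5,0],
  [1.7,-0.35,0,8.5,0],
])

```text
time: 25.55
tool_pos: [0.4742, -0.1099, 0.0166]
tcp_rot: [0.0, 3.141, -0.0]
wrist_force: [-1.0, 0.1, 5.9]
width: 0.238
grip_force: 39.1
```

step_arm([
  [1.7,0,0,-1,0],
  [1.7,0,0,-3,0],
  [1.7,0,0,-6,0],
  [1.7,0,0,-9,0],
  [1.7,0,0,-12,0],
  [1.7,0,0,-15,0],
  [1.7,0,0,-18,0],
  [1.7,0,0,-19,0],
  [1.7,0,0,-19,0],
  [1.7,0,0,-19,0],
])

```text
time: 26.55
tool_pos: [0.4728, -0.1095, 0.2045]
tcp_rot: [-0.0, -3.14, -0.001]
wrist_force: [-0.0, 0.2, -0.7]
width: 0.241
grip_force: 39.1
```

Run:
```python
from h import *
s,p,d,W=wrist('w12'); t=s['tool_pos']; print(t,s['tcp_rot'],s['wrist_force'])
T=np.where(np.isfinite(W),W,9)-t
m=(np.hypot(T[...,0],T[...,1])<.045)&(abs(T[...,2]+.0045)<.003); q=T[m]
c,r=cv2.minEnclosingCircle(q[:,:2].astype(np.float32)); print(c,r,len(q),np.median(q[:,2]),np.linalg.lstsq(np.c_[q[:,:2],np.ones(len(q))],q[:,2],rcond=None)[0], q.min(0),q.max(0))
```

```text
[ 0.47278052 -0.10945896  0.20447597] [-3.89420161e-04 -3.13980095e+00 -7.55690517e-04] [-0.04851434  0.22103077 -0.67974426]
(-0.0001960744702955708, 6.849243163742358e-06) 0.03045548126101494 4718 -0.004816095975655771 [ 0.00561379  0.00196562 -0.00476119] [-0.03051868 -0.02956595 -0.00749812] [ 0.0290436   0.03008501 -0.00278587]
```

View pics/w12.png

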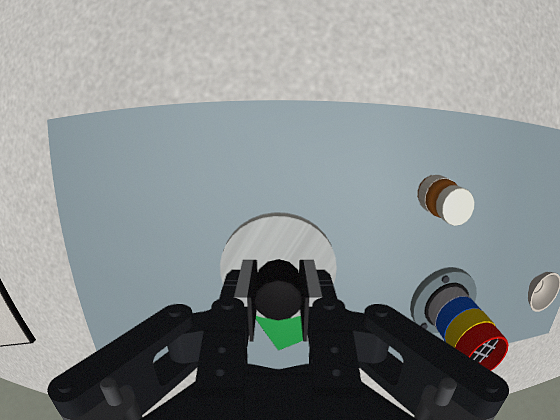

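The cover is held centred and level, and the stack is straight at (470,320). I carry it over.

step_arm([
  [1.7,-1,1.5,0,0],
  [1.7,-2.7,4,0,0],
  [1.7,-4.8,7,0,0],
  [1.7,-6.8,10,0,0],
  [1.7,-8.9,13,0,0],
  [1.7,-11,16,0,0],
  [1.7,-13,19,0,0],
  [1.7,-15,21.5,0,0],
  [1.7,-15.6,22.8,0,0],
  [1.7,-15.6,22.8,2,0],
  [1.7,-15.6,22.8,4,0],
  [1.7,-15.6,22.8,4,0],
  [1.7,-15.6,22.8,4,0],
])

```text
time: 27.9
tool_pos: [0.6283, 0.1177, 0.1641]
tcp_rot: [-0.001, -3.138, 0.001]
wrist_force: [0.4, 0.8, -0.9]
width: 0.243
grip_force: 39.2
```

step_arm([
  [1.7,-0.05,0.05,0.9,0],
  [1.7,-0.05,0.05,1.5,0],
  [1.7,-0.05,0.05,1.8,0],
  [1.7,-0.05,0.05,2.1,0],
  [1.7,-0.05,0.05,2.3,0],
  [1.7,-0.05,0.05,2.5,0],
  [1.7,-0.05,0.05,2.65,0],
  [1.7,-0.05,0.05,2.65,0],
  [1.7,-0.05,0.05,2.65,0],
])

```text
time: 28.8
tool_pos: [0.6302, 0.1188, 0.1393]
tcp_rot: [0.0, 3.142, 0.0]
wrist_force: [0.3, 0.2, -0.7]
width: 0.242
grip_force: 39.2
```

step_arm([
  [1.7,0.05,0,0.08,0],
  [1.7,0.05,0,0.14,0],
  [1.7,0.05,0,0.14,0],
  [1.7,0.05,0,0.14,0],
])

```text
time: 29.2
tool_pos: [0.63, 0.1188, 0.1386]
tcp_rot: [0.0, 3.141, 0.0]
wrist_force: [-1.5, -0.6, 3.0]
width: 0.24
grip_force: 39.5
```

step_arm([
  [1.9,0,0,0.03,0],
  [2.4,0,0,0.03,0],
  [3,0,0,0.03,0],
  [4.5,0,0,0,0],
  [6,0,0,0,0],
  [8.5,0,0,0,0],
  [8.5,0,0,0,0],
  [8.5,0,0,-2,0],
  [8.5,0,0,-5,0],
  [8.5,0,0,-9,0],
  [8.5,-4,0,-12,0],
  [8.5,-7,0,-12,0],
  [8.5,-7,0,-12,0],
])

```text
time: 30.5
tool_pos: [0.7033, 0.1186, 0.2593]
tcp_rot: [0.001, 3.137, 0.001]
wrist_force: [-0.2, -0.3, -0.9]
width: 0.996
grip_force: 0.0
```

Run:
```python
from h import *
seat('w13',.1335)
p,d,c=cam('scene'); q=cv2.resize(p[120:260,270:430],None,fx=4,fy=4); cv2.imwrite('pics/s13.png',q[:,:,::-1])
```

```text
[0.70330661 0.11859663 0.25930352] (array([0.6301, 0.1192]), 0.0303, 3487, np.float64(0.1338))
[0.00229149 0.00147148 0.13376062]
```

View pics/s13.png

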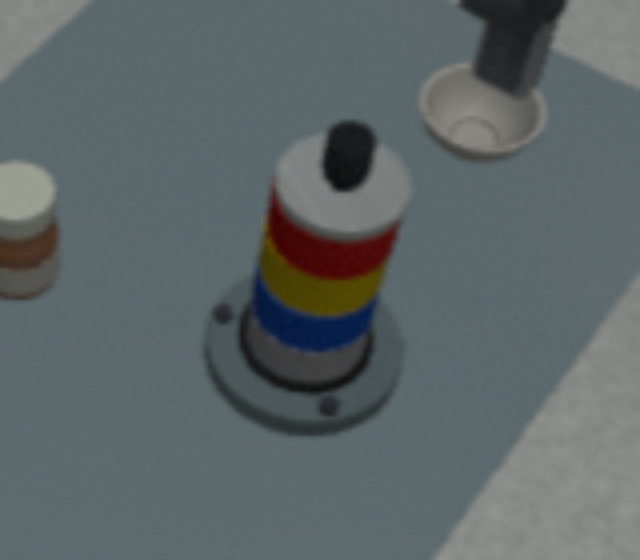

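The crop shows the stack straight and closed, from the pan at (310,350) to the knob at (348,155). The cover disc measures level and at the right height, so I hand in.

```bash
python3 -c "
from workcell import bot
print(bot.finish_job())"
```

```text
the job is handed in; nothing more can be done
None
```

The stack is built in order on the catch pan (blue, yellow, red, cover) and handed in at about 30 s; each piece measured seated, level and released, though the hand-in call returned no verdict.

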